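# Change over the gas from the empty bottle to the full one

## Task

The gas bottle in use has run empty: change over to the full one at the pipe in the tiled recess. With the fingertip push the yellow lever of the open valve round until it stands square across the pipe, fully shut, and only then push the other valve's lever round until it lies in line with the pipe, fully open, each right up to its stop. Push gently without gripping the levers, do not press the red drawer button, and leave everything standing in and before the recess where it is.

Things in the scene. Friction and masses are not known exactly. Their poses are not given: they have to be found in the camera images.
- valve_in_use: brass gas valve: OPEN (or part open) at the start, on the empty bottle's side (left or right). Origin on the stem axis at sill level (75 mm over worktop); z up, y along the pipe (robot's left), x to the back wall. Over the origin: pipe axis 45, pipe top 56, brass parts (within 45 mm of the stem) up to 63, lever mid-plane 83 mm. Back wall 90 mm or more behind the stem, 107 mm high
- lever_in_use (a joint): angle of its yellow lever. 0 = fully open: in line with the pipe, pointing along the valve's -y (robot's right). 1.571 = fully shut: square across the pipe, pointing along -x (towards the robot). Grows clockwise seen from above; fixed stop at each end; stays where left. Takes about 0.3 N m (4 to 5 N at 70 mm from the stem)
- tip_in_use (a point): free end of that lever, on its centre line at mid-thickness, 90 mm from the stem axis. The lever's plastic sleeve is 20 mm wide and 10 mm thick from 28 to 90 mm from the stem; below it 22 mm are free down to the pipe
- valve_spare: brass gas valve: SHUT at the start, on the full bottle's side. Origin on the stem axis at sill level (75 mm over worktop); z up, y along the pipe (robot's left), x to the back wall. Over the origin: pipe axis 45, pipe top 56, brass parts (within 45 mm of the stem) up to 63, lever mid-plane 83 mm. Back wall 90 mm or more behind the stem, 107 mm high
- lever_spare (a joint): angle of its yellow lever. 0 = fully open: in line with the pipe, pointing along the valve's -y (robot's right). 1.571 = fully shut: square across the pipe, pointing along -x (towards the robot). Grows clockwise seen from above; fixed stop at each end; stays where left. Takes about 0.3 N m (4 to 5 N at 70 mm from the stem)
- tip_spare (a point): free end of that lever, on its centre line at mid-thickness, 90 mm from the stem axis. The lever's plastic sleeve is 20 mm wide and 10 mm thick from 28 to 90 mm from the stem; below it 22 mm are free down to the pipe
- tiffin: closed rectangular steel lunch box with a lid hinged at the back, 110 (x) x 160 (y) x 52 mm high; loose bystander, origin at the centre of its underside
- green_lid: flat round green hard silicone lid, 110 mm across, 18 mm high with its knob; loose bystander, origin at the centre of its underside
- canister_small: round aluminium canister, 70 mm across, 85 mm high, standing in front of the pipe between the two valves; loose bystander, origin at the centre of its underside
- canister_large: round aluminium canister, 80 mm across, 105 mm high; loose bystander, origin at the centre of its underside
- spoon_holder: white ceramic spoon holder, 84 mm across, 115 mm high, the spoons in it reach about 220 mm; loose bystander, origin at the centre of its underside
- tumbler: steel tumbler, 70 mm across, 95 mm high; loose bystander, origin at the centre of its underside
- lighter: blue gas lighter lying on the worktop in front of the recess, 190 mm long, 25 mm high; loose bystander, origin at the centre of its underside
- button (a joint): red push button, 28 mm across, in the sill near its front edge, its top 15 mm over the sill; travel in m, 0 = up. Pressing it springs the drawer out; not to be pressed
- button_top (a point): centre of the red button's top face
- drawer (a joint): small plastic drawer under the sill, m, 0 = shut, grows as it slides out towards the robot

How it is judged:
On the way, in this order (a step that is already met when the one before it is completed fails the run):
1. the valve that was open is fully shut (within 0.12 rad of its stop) while the other is still shut (value of joint lever_in_use above 1.45 rad and value of joint lever_spare above 1.35 rad), for 0.2 s.
2. the other valve is then fully open (within 0.12 rad of its stop) (value of joint lever_spare below 0.12 rad and value of joint lever_in_use above 1.45 rad), for 0.2 s.
At the end, for the whole second after the job is handed in: First valve's lever square across the pipe (joint above 1.45 of 1.571 rad), other valve's lever in line with the pipe (below 0.12 rad); each bystander within 20 mm of its start and not tipped (0.2 rad), button up (under 3 mm), drawer shut (under 4 mm) (all of step 2 and distance of each of tiffin, green_lid, canister_small, canister_large, spoon_holder, tumbler, lighter from where it was at the start of the episode below 0.02 m and angle between each of tiffin, green_lid, canister_small, canister_large, spoon_holder, tumbler, lighter's own z axis and vertical below 0.2 rad and value of joint button below 0.003 m and value of joint drawer below 0.004 m); the robot touches nothing.
It fails at once if both valves part open at once (gas would pass from the full bottle to the empty one) (value of joint lever_in_use below 1.4 rad and value of joint lever_spare below 1.3 rad).
It fails at once if a lever is gripped or forced: more than 35 N between fingers and lever (contact force between the fingers and valve_in_use above 35 N or contact force between the fingers and valve_spare above 35 N).
It fails at once if a bystander is moved over 20 mm, lifted or tipped, the button pressed or the drawer opened (not (distance of each of tiffin, green_lid, canister_small, canister_large, spoon_holder, tumbler, lighter from where it was at the start of the episode below 0.02 m and angle between each of tiffin, green_lid, canister_small, canister_large, spoon_holder, tumbler, lighter's own z axis and vertical below 0.2 rad and value of joint button below 0.003 m and value of joint drawer below 0.004 m)).
It also fails if it takes over 48 s, if anything falls off the work surface, if the arm or the gripper's body presses on something with over 40 N, if the wrist force passes 120 N, or if a joint passes its speed limit or range.

## Robot

A 7-joint arm with a two-finger parallel gripper is mounted at the origin on the work surface. World frame = base frame: x ahead of the robot, y to its left, z up, the work surface at z = 0. Lengths are in m, angles in rad, forces in N, time in s.
With the tool pointing down it reaches from about 0.425 to 0.875 m from the base axis. Payload 4.7 kg.
Tool frame: the origin (TCP) lies at the very end of the fingers, on their centre line; the grasp point (between the pads) lies 19 mm behind it; z points along the fingers, y is the line along which they close (so a half turn about z gives the same grasp; the last joint's range is limited). The gripper opens to 87 mm and grips with 3 to 60 N. Pads are 19 mm wide; open, the fingers measure 117 mm over their backs; the gripper's body (75 mm by 190 mm) begins 51 mm behind the grasp point.
Start: joints at [1.335, 0.321, -0.07, 1.45, 0.023, 1.371, -0.057], TCP at [0.161, -0.63, 0.191] pointing down, gripper open.
Joint ranges: [-2.86, 2.86], [-0.3, 2.09], [-1.38, 1.24], [0.06, 2.45], [-1.56, 4.7], [0.09, 2.05], [-2.69, 2.69]. Speed limits (rad/s): [2.57, 2.57, 3.14, 3.14, 3.14, 3.14, 3.14].

## Interface

Orientations are given as a rotation vector (axis times angle).
In Python, from workcell import * gives the robot as it stands.
- The arm moves only by the tool drive_tool, never from a script. Its argument "deltas" is a list of rows, each an object of numbers: "dx", "dy", "dz": the shift along the world's x, y, z in cm; "ax", "ay", "az": the turn, a rotation vector about the world's x, y, z in degrees; "fingers": the gripper command: -1 is fully open, 1 is shut, values between are in proportion. In form: [{"dx": .., "dy": .., "dz": .., "ax": .., "ay": .., "az": .., "fingers": ..}, ...]. A call has 1 to 10 rows; each row shifts and turns the commanded pose from where the row before left it; what a row does not reach is not made up. A row lasts 1/10 s, in which the tool goes at most 50 mm and 8.59 degrees, less where a joint would pass 70% of its speed; a pose out of reach is approached as far as the arm can. A call is refused whole if a number of a shift passes 5 or a number of a turn 8.59, either way. A call with a gripper value outside its range is refused whole. The fingers move at their own pace and stop on an object; the grip force is fixed at half the most. Time passes only in rows, so rows that do not move let the fingers close. It gives the time, the measured TCP pose, the force, the opening and the grip force at its end, in the units of the state.
- state(): the state, without advancing time (a new reading comes with each control period).
- camera(name): name is "side" or "top"; returns the picture (384x512x3 uint8, red, green, blue); there is no depth.
- calibration(name): a dict with "fovy" (degrees; the focal length in pixels is half the picture's height over the tangent of half this angle, whatever the lens; pixels are square), "cx", "cy" (the principal point, pixels), "rvec" (rotation vector, rad) and "tvec" (3), from world to camera coordinates, as OpenCV has them. Camera axes: x right, y down, z forward; pixel columns grow to the right and rows downward; lengths in m; the calibration is good to about 2 mm. A picture is of the moment at which its call begins. calibration takes no time and is no camera call.
- finish_job(): hands the job in; it is judged then, once.
The state is a dict: "time_s": time; "joint_positions": joint angles; "joint_velocities": joint speeds; "joint_torque": joint torques, N m; "eef_pos": TCP position; "eef_rot": TCP orientation; "ft_force": force on the tool from outside, world axes, zero at the start; "moment": the same for the moment, N m; "opening": finger opening in m; "gripper_force": force on a finger pad.
Only numpy, scipy, OpenCV 4.12 (cv2) and the standard library are available. Lean on these libraries where they do the work, as an engineer would, in place of code of your own. Each camera call takes 0.05 s, during which the arm holds its last target. There are 200 camera calls.

## Working session

There is one attempt and no reset: what is moved stays moved. The work goes in short steps, Python scripts to look and compute and a tool call to move; the robot and the scene stay as the last step left them, time stands still between calls to the robot, and variables do not carry over. Pictures are saved under pics/ and viewed, at most 10 in all, crops included, and the job is handed in when it is done.

Besides the shell and the picture viewer there is one more tool, called after "Emit:" as name(argument=value, ...), one argument or row to a line, values as JSON. drive_tool: Moves the arm, as the interface text tells. Its arguments: {"type":"object","properties":{"deltas":{"type":"array","items":{"type":"object","properties":{"dx":{"type":"number"},"dy":{"type":"number"},"dz":{"type":"number"},"ax":{"type":"number"},"ay":{"type":"number"},"az":{"type":"number"},"fingers":{"type":"number"}}}}},"required":["deltas"]}

```bash
mkdir -p pics; cat > h.py <<'E'
from workcell import *
import numpy as np, cv2
def cal(n):
    c=calibration(n); f=192/np.tan(np.radians(c["fovy"])/2)
    R=cv2.Rodrigues(np.array(c["rvec"],float))[0]; t=np.array(c["tvec"],float)
    return f,c["cx"],c["cy"],R,t
def ray(n,u,v):
    f,cx,cy,R,t=cal(n); return -R.T@t, R.T@np.array([(u-cx)/f,(v-cy)/f,1])
def onz(n,u,v,z):
    o,d=ray(n,u,v); return o+d*(z-o[2])/d[2]
def proj(n,p):
    f,cx,cy,R,t=cal(n); q=R@np.array(p,float)+t; return np.array([f*q[0]/q[2]+cx,f*q[1]/q[2]+cy])
E
python3 - <<'E'
from h import *
for n in("top","side"):
    im=camera(n); cv2.imwrite(f"pics/{n}0.png",im[:,:,::-1]); o,d=ray(n,256,192); print(n,o.round(3),d.round(3))
    cv2.imwrite(f"pics/{n}0b.png",cv2.resize(im[:,:,::-1],(800,600),interpolation=cv2.INTER_CUBIC))
s=state(); print(s["time_s"],s["eef_pos"],s["eef_rot"],s["opening"])
E
```

```text
top [0.229 0.006 1.341] [ 0.189  0.008 -0.982]
side [0.178 0.952 1.045] [ 0.235 -0.7   -0.674]
0.1 [ 0.16051374 -0.62932475  0.1904719 ] [-3.11548723e+00 -3.91212884e-01  4.82924881e-04] 0.08701819403422709
```

View pics/top0b.png

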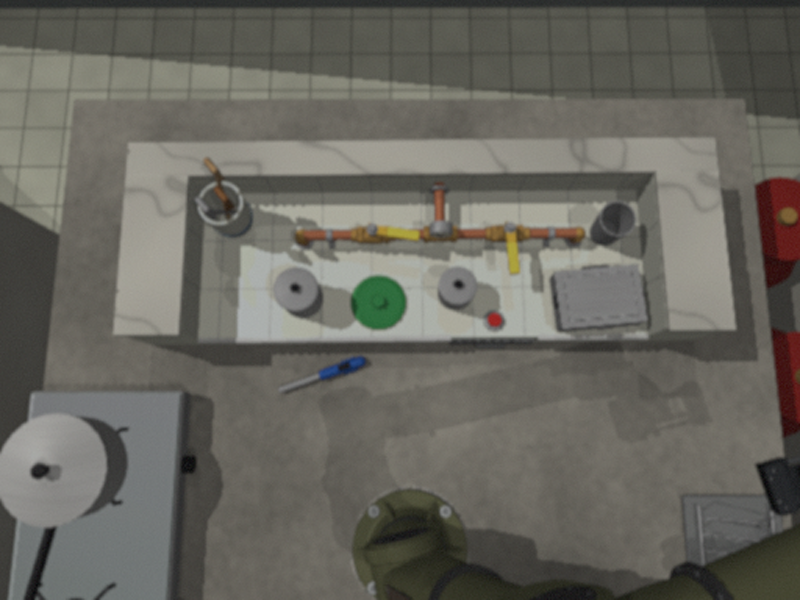

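View pics/side0b.png

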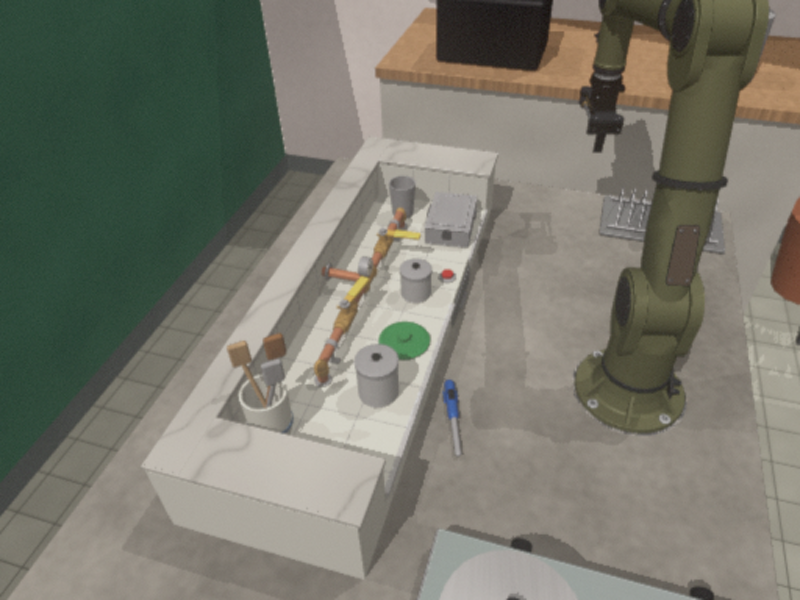

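The top view shows the left valve (stem ≈ 372,233 in the 800×600 picture) as the open one, its lever pointing right to about (420,235). The right valve (stem ≈ 510,231) is shut, its lever pointing at the robot to about (514,272). The small canister is at (457,287), the button at (494,321), the green lid at (378,302) and the tiffin at (600,297).

```bash
python3 - <<'E'
from h import *
im=cv2.imread("pics/top0.png"); hsv=cv2.cvtColor(im,cv2.COLOR_BGR2HSV)
m=cv2.inRange(hsv,(22,140,100),(35,255,255))
n,l,st,c=cv2.connectedComponentsWithStats(m)
for i in range(1,n):
    if st[i,4]<20: continue
    ys,xs=np.where(l==i)
    P=np.array([onz("top",u,v,0.163)[:2] for u,v in zip(xs,ys)])
    k=P.mean(0); w,V=np.linalg.eigh(np.cov(P.T)); a=V[:,1]; s=(P-k)@a
    print(st[i],k.round(4),"axis",a.round(3),"ends",(k+a*s.min()).round(4),(k+a*s.max()).round(4),np.sqrt(w*12).round(4))
K=.64
for nm,u,v,z in[("stemL",372,231,.158),("stemR",510,229,.158),("button",494,321,.09),("can_s",457,287,.16),("can_l",297,290,.18),("lidc",378,302,.085),("tiffin TL",553,272,.127),("tiffin BL",557,331,.127),("tiffTR",641,266,.127),("wallfront",450,183,.182),("sillfrontedge",400,342,.075),("elbowpipe T",440,228,.12),("tumbler",614,222,.17),("spoon",220,203,.19),("frontL",180,334,.182),("frontR",668,330,.182)]:
    print(nm,onz("top",u*K,v*K,z).round(3))
E
```

```text
[242 146  27   8 136] [0.5841 0.0182] axis [0.123 0.992] ends [ 0.5795 -0.0192] [0.5889 0.0571] [0.0161 0.0753]
[324 150   8  24 127] [ 0.5467 -0.1937] axis [-0.998 -0.061] ends [ 0.5819 -0.1915] [ 0.512  -0.1958] [0.0163 0.0696]
stemL [0.59  0.069 0.158]
stemR [ 0.594 -0.192  0.158]
button [ 0.429 -0.166  0.09 ]
can_s [ 0.481 -0.09   0.16 ]
can_l [0.472 0.203 0.18 ]
lidc [0.467 0.059 0.085]
tiffin TL [ 0.518 -0.276  0.127]
tiffin BL [ 0.404 -0.279  0.127]
tiffTR [ 0.529 -0.445  0.127]
wallfront [ 0.676 -0.078  0.182]
sillfrontedge [0.39  0.016 0.075]
elbowpipe T [ 0.607 -0.062  0.12 ]
tumbler [ 0.603 -0.385  0.17 ]
spoon [0.634 0.349 0.19 ]
frontL [0.391 0.41  0.182]
frontR [ 0.398 -0.465  0.182]
```

Emit:
drive_tool(
  deltas=[
    {"dz":4,"fingers":1},
    {"dz":3,"fingers":1,"az":5},
    {"dx":2.8,"dy":3.9,"fingers":1,"az":6},
    {"dx":2.8,"dy":3.9,"fingers":1,"az":6},
    {"dx":2.8,"dy":3.9,"fingers":1},
    {"dx":2.8,"dy":3.9,"fingers":1},
    {"dx":2.8,"dy":3.9,"fingers":1},
    {"dx":2.8,"dy":3.9,"fingers":1},
    {"dx":2.8,"dy":3.9,"fingers":1},
    {"dx":2.8,"dy":3.9,"fingers":1},
  ],
)

```text
$.deltas[0]: bad value
```

Emit:
drive_tool(
  deltas=[
    {"dx":2.8,"dy":3.9,"fingers":1},
    {"dx":2.8,"dy":3.9,"fingers":1},
    {"dx":2.8,"dy":3.9,"fingers":1},
    {"dx":2.8,"dy":3.9,"fingers":1},
    {"dx":2.8,"dy":3.9,"fingers":1},
    {"dx":2.8,"dy":3.9,"fingers":1},
    {"dx":2.8,"dy":3.9,"fingers":1},
    {"fingers":1},
    {"fingers":1},
    {"fingers":1},
  ],
)

```text
$.deltas[0]: bad value
```

Emit:
drive_tool(
  deltas=[
    {"dx":0,"dy":0,"dz":4,"ax":0,"ay":0,"az":0,"fingers":1},
    {"dx":0,"dy":0,"dz":3,"ax":0,"ay":0,"az":5,"fingers":1},
  ],
)

```text
time_s: 0.3
eef_pos: [0.1605, -0.6293, 0.2617]
eef_rot: [-3.095, -0.529, 0.0]
ft_force: [0.4, -0.3, 1.2]
opening: 0.078
gripper_force: 0.0
```

Emit:
drive_tool(
  deltas=[
    {"dx":2.8,"dy":3.9,"dz":0,"ax":0,"ay":0,"az":5,"fingers":1},
    {"dx":0,"dy":0,"dz":0,"ax":0,"ay":0,"az":0,"fingers":1},
  ],
)

```text
time_s: 0.5
eef_pos: [0.1947, -0.5867, 0.2626]
eef_rot: [-3.067, -0.676, -0.007]
ft_force: [0.6, 1.1, 0.6]
opening: 0.0629
gripper_force: 0.0
```

```bash
python3 - <<'E'
from h import *
s=state(); print(s["eef_rot"],cv2.Rodrigues(np.array(s["eef_rot"]))[0].round(3),s["joint_positions"])
E
```

```text
[-3.06734091 -0.67578097 -0.00692755] [[ 0.907  0.42   0.004]
 [ 0.42  -0.907  0.002]
 [ 0.004  0.    -1.   ]] [ 1.3070817   0.23356708 -0.11794299  1.42070198  0.02285085  1.48887477
  0.05334846]
```

Emit:
drive_tool(
  deltas=[
    {"dx":2.9,"dy":4,"dz":0,"ax":0,"ay":0,"az":-5.5,"fingers":1},
    {"dx":2.9,"dy":4,"dz":0,"ax":0,"ay":0,"az":-5.5,"fingers":1},
    {"dx":2.9,"dy":4,"dz":0,"ax":0,"ay":0,"az":-5.5,"fingers":1},
    {"dx":2.9,"dy":4,"dz":0,"ax":0,"ay":0,"az":-5.5,"fingers":1},
    {"dx":2.9,"dy":4,"dz":0,"ax":0,"ay":0,"az":0,"fingers":1},
    {"dx":2.9,"dy":4,"dz":0,"ax":0,"ay":0,"az":0,"fingers":1},
    {"dx":2.9,"dy":4,"dz":0,"ax":0,"ay":0,"az":0,"fingers":1},
    {"dx":2.9,"dy":4,"dz":0,"ax":0,"ay":0,"az":0,"fingers":1},
    {"dx":2.9,"dy":4,"dz":0,"ax":0,"ay":0,"az":0,"fingers":1},
    {"dx":0,"dy":0,"dz":0,"ax":0,"ay":0,"az":0,"fingers":1},
  ],
)

```text
time_s: 1.5
eef_pos: [0.4538, -0.2223, 0.2614]
eef_rot: [-3.137, -0.084, -0.003]
ft_force: [0.6, -0.1, 0.1]
opening: 0.0008
gripper_force: 0.0
```

Emit:
drive_tool(
  deltas=[
    {"dx":2.7,"dy":3.8,"dz":0,"ax":0,"ay":0,"az":0,"fingers":1},
    {"dx":2.7,"dy":3.8,"dz":0,"ax":0,"ay":0,"az":0,"fingers":1},
    {"dx":2.7,"dy":3.8,"dz":0,"ax":0,"ay":0,"az":0,"fingers":1},
    {"dx":2.7,"dy":3.8,"dz":0,"ax":0,"ay":0,"az":0,"fingers":1},
    {"dx":2.7,"dy":3.8,"dz":0,"ax":0,"ay":0,"az":0,"fingers":1},
    {"dx":2.7,"dy":3.7,"dz":0,"ax":0,"ay":0,"az":0,"fingers":1},
    {"dx":0,"dy":0,"dz":-3,"ax":0,"ay":0,"az":0,"fingers":1},
    {"dx":0,"dy":0,"dz":-3,"ax":0,"ay":0,"az":0,"fingers":1},
    {"dx":0,"dy":0,"dz":0,"ax":0,"ay":0,"az":0,"fingers":1},
    {"dx":0,"dy":0,"dz":0,"ax":0,"ay":0,"az":0,"fingers":1},
  ],
)

```text
time_s: 2.5
eef_pos: [0.6112, -0.0045, 0.2013]
eef_rot: [3.141, 0.062, -0.003]
ft_force: [-0.5, 0.6, 0.3]
opening: 0.0003
gripper_force: 0.0
```

```bash
python3 - <<'E'
from h import *
p=state()["eef_pos"]
im=camera("side"); u,v=proj("side",p); print(u,v,p)
u,v=int(u),int(v); c=im[v-60:v+60,u-80:u+80,::-1]; cv2.imwrite("pics/s1.png",cv2.resize(c,(800,600),interpolation=cv2.INTER_CUBIC))
E
```

```text
223.24307365412113 168.70068425039528 [ 0.61120902 -0.00446312  0.20125622]
```

View pics/s1.png

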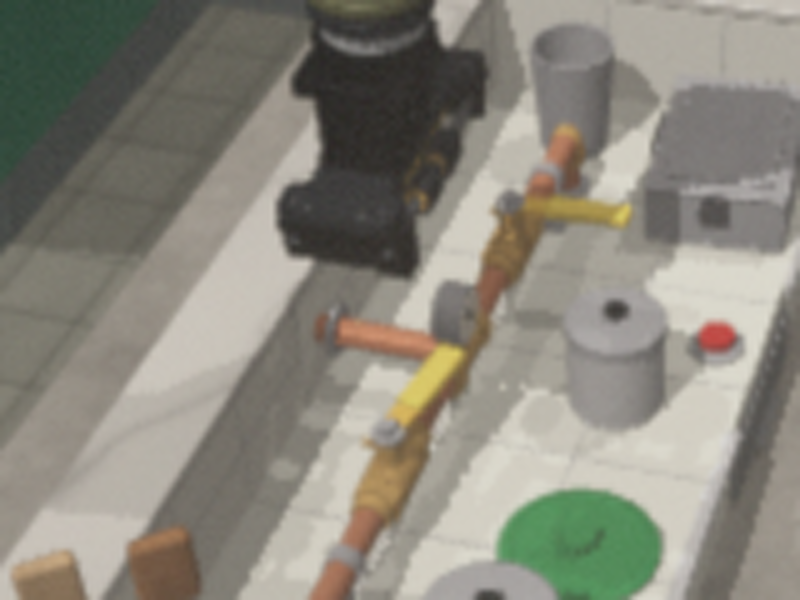

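The side crop shows the gripper behind the in-use lever, but the fingertip isn't clear: dark parts end near (400,272), while the TCP projects to (401,303). I'll brighten the crop.

```bash
python3 - <<'E'
from h import *
p=state()["eef_pos"]
a=[camera("side"),camera("top")]
out=[]
for n,im in zip(("side","top"),a):
    u,v=proj(n,p); print(n,u,v)
    u,v=int(u),int(v); c=im[v-40:v+25,u-35:u+30,::-1].astype(float)/255
    c=(np.clip(c**0.5,0,1)*255).astype(np.uint8); c=cv2.resize(c,(390,390),interpolation=cv2.INTER_CUBIC)
    cv2.drawMarker(c,(35*6,40*6),(255,0,255),0,15,1); out.append(c)
cv2.imwrite("pics/s2.png",np.hstack(out))
E
```

```text
side 222.94816675951415 168.3491614202267
top 262.9436689636981 135.7533380911588
```

View pics/s2.png

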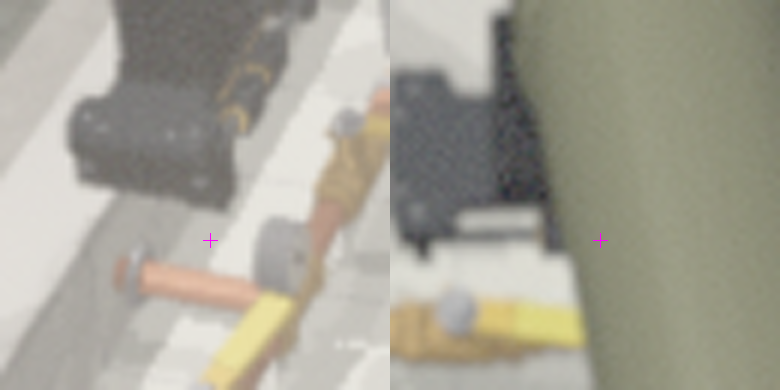

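```bash
python3 - <<'E'
from h import *
p=np.array(state()["eef_pos"])
for n in("side","top"):
    b=proj(n,p).astype(int); 
    for q in[(0,0,0),(-.01,.015,0),(.01,.015,0),(0,0,.02),(-.0375,.095,.07),(.0375,.095,.07),(-.0375,-.095,.07),(.0375,-.095,.07),(-.0375,.095,.15),(-.095,.0375,.07),(.095,.0375,.07),(-.095,-.0375,.07),(.095,-.0375,.07)]:
        print(n,q,((proj(n,p+q)-b+[35,40])*6).round())
E
```

```text
side (0, 0, 0) [215. 241.]
side (-0.01, 0.015, 0) [222. 261.]
side (0.01, 0.015, 0) [188. 254.]
side (0, 0, 0.02) [212. 212.]
side (-0.0375, 0.095, 0.07) [206. 260.]
side (0.0375, 0.095, 0.07) [ 68. 235.]
side (-0.0375, -0.095, 0.07) [328.  50.]
side (0.0375, -0.095, 0.07) [202.  30.]
side (-0.0375, 0.095, 0.15) [192. 131.]
side (-0.095, 0.0375, 0.07) [352. 210.]
side (0.095, 0.0375, 0.07) [ 11. 151.]
side (-0.095, -0.0375, 0.07) [396. 126.]
side (0.095, -0.0375, 0.07) [67. 71.]
top (0, 0, 0) [215. 243.]
top (-0.01, 0.015, 0) [184. 263.]
top (0.01, 0.015, 0) [184. 223.]
top (0, 0, 0.02) [216. 229.]
top (-0.0375, 0.095, 0.07) [  3. 273.]
top (0.0375, 0.095, 0.07) [  6. 113.]
top (-0.0375, -0.095, 0.07) [431. 273.]
top (0.0375, -0.095, 0.07) [427. 113.]
top (-0.0375, 0.095, 0.15) [-11. 213.]
top (-0.095, 0.0375, 0.07) [132. 398.]
top (0.095, 0.0375, 0.07) [134.  -6.]
top (-0.095, -0.0375, 0.07) [302. 398.]
top (0.095, -0.0375, 0.07) [299.  -6.]
```

```bash
python3 - <<'E'
from h import *
p=state()["eef_pos"]
out=[]
for n in("side","top"):
    im=camera(n)[:,:,::-1]; i0=cv2.imread(f"pics/{n}0.png")
    cv2.imwrite(f"pics/{n}1.png",im)
    u,v=proj(n,p).astype(int)
    for k in(im,i0):
        c=k[v-40:v+25,u-35:u+30].astype(float)/255
        c=(np.clip(c**0.5,0,1)*255).astype(np.uint8); c=cv2.resize(c,(390,290),interpolation=cv2.INTER_NEAREST)
        cv2.drawMarker(c,(35*6,int(40*290/65)),(255,0,255),0,15,1); out.append(c)
cv2.imwrite("pics/s3.png",np.vstack([np.hstack(out[:2]),np.hstack(out[2:])]))
print(proj("side",(0.59,0.069,0.163)),proj("side",(.602,-.19,.163)))
h=cv2.cvtColor(cv2.imread("pics/side0.png"),cv2.COLOR_BGR2HSV); m=cv2.inRange(h,(22,140,100),(35,255,255))
n_,l,st,c=cv2.connectedComponentsWithStats(m); print(st[1:],c[1:])
print(proj("side",(.5841,.0182,.163)),proj("side",(.5467,-.1937,.163)))
E
```

```text
[222.28812334 192.88986463] [244.22443068 146.51905828]
[[251 149   1   1   1]
 [224 189   1   1   1]] [[251. 149.]
 [224. 189.]]
[229.40552034 183.23113474] [258.87769357 148.31531888]
```

View pics/s3.png

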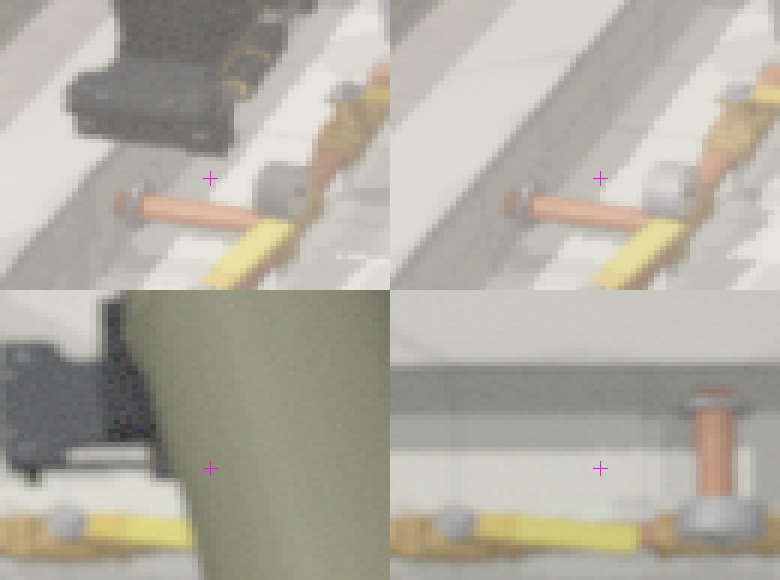

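```bash
python3 - <<'E'
from h import *
p=np.array([.1605,-.6293,.1905])
R=cv2.Rodrigues(np.array([-3.115,-.391,0.]))[0]
for q in[(0,0,0),(0,.0435,0),(0,-.0435,0),(0,.0585,0),(0,-.0585,0),(0,.0,-.07),(.0375,.095,-.07),(-.0375,.095,-.07),(.0375,-.095,-.07),(-.0375,-.095,-.07)]:
    print(q,(proj("side",p+R@np.array(q))/.64).round())
im=cv2.imread("pics/side0.png"); c=im[25:115,350:470].astype(float)/255
cv2.imwrite("pics/s4.png",cv2.resize((c**.5*255).astype(np.uint8),(800,600),interpolation=cv2.INTER_CUBIC))
E
```

```text
(0, 0, 0) [591. 152.]
(0, 0.0435, 0) [588. 144.]
(0, -0.0435, 0) [594. 161.]
(0, 0.0585, 0) [587. 142.]
(0, -0.0585, 0) [595. 164.]
(0, 0.0, -0.07) [596. 128.]
(0.0375, 0.095, -0.07) [576. 111.]
(-0.0375, 0.095, -0.07) [604. 111.]
(0.0375, -0.095, -0.07) [587. 146.]
(-0.0375, -0.095, -0.07) [618. 146.]
```

View pics/s4.png

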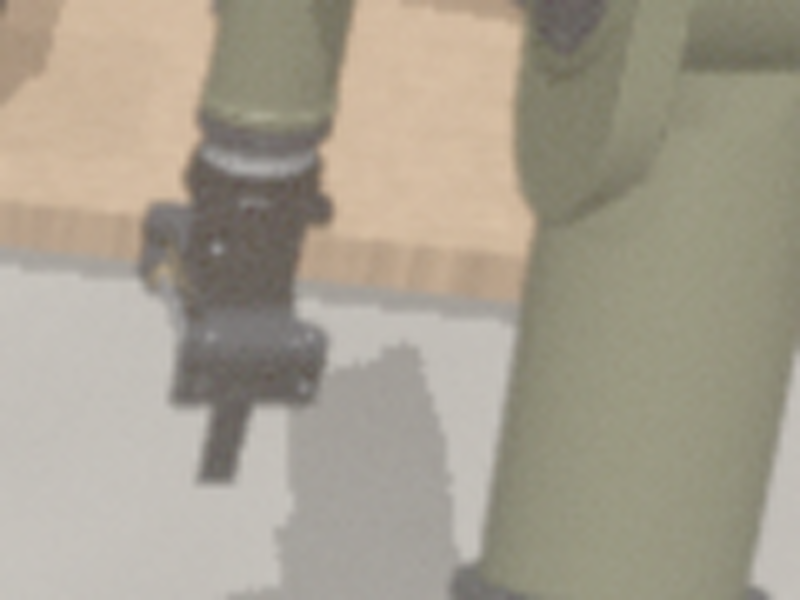

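Emit:
drive_tool(
  deltas=[
    {"dx":0,"dy":0,"dz":0,"ax":0,"ay":0,"az":8.5,"fingers":1},
    {"dx":0,"dy":0,"dz":0,"ax":0,"ay":0,"az":8.5,"fingers":1},
    {"dx":0,"dy":0,"dz":0,"ax":0,"ay":0,"az":8.5,"fingers":1},
    {"dx":0,"dy":0,"dz":0,"ax":0,"ay":0,"az":8.5,"fingers":1},
    {"dx":0,"dy":0,"dz":0,"ax":0,"ay":0,"az":8.5,"fingers":1},
    {"dx":0,"dy":0,"dz":0,"ax":0,"ay":0,"az":8.5,"fingers":1},
    {"dx":0,"dy":0,"dz":0,"ax":0,"ay":0,"az":8.5,"fingers":1},
    {"dx":0,"dy":0,"dz":0,"ax":0,"ay":0,"az":8.5,"fingers":1},
    {"dx":0,"dy":0,"dz":0,"ax":0,"ay":0,"az":8.5,"fingers":1},
    {"dx":0,"dy":0,"dz":0,"ax":0,"ay":0,"az":8.5,"fingers":1},
  ],
)

```text
time_s: 3.75
eef_pos: [0.6121, -0.0041, 0.2025]
eef_rot: [2.266, 2.174, 0.001]
ft_force: [-0.5, 0.3, 0.5]
opening: 0.0001
gripper_force: 0.0
```

Emit:
drive_tool(
  deltas=[
    {"dx":0,"dy":0,"dz":0,"ax":0,"ay":0,"az":8.5,"fingers":1},
    {"dx":0,"dy":0,"dz":0,"ax":0,"ay":0,"az":0,"fingers":1},
    {"dx":0,"dy":0,"dz":0,"ax":0,"ay":0,"az":0,"fingers":1},
  ],
)

```text
time_s: 4.05
eef_pos: [0.6119, -0.0041, 0.2021]
eef_rot: [2.11, 2.326, 0.001]
ft_force: [-0.6, 0.1, 0.4]
opening: 0.0005
gripper_force: 0.0
```

```bash
python3 - <<'E'
from h import *
s=state(); p=np.array(s["eef_pos"]); print(p,s["joint_positions"][6],cv2.Rodrigues(np.array(s["eef_rot"]))[0].round(3))
im=camera("side")[:,:,::-1]; cv2.imwrite("pics/side2.png",im)
u,v=proj("side",p); print(u,v,proj("side",p+[0,0,.03]))
u,v=int(u),int(v)
c=(im[v-45:v+45,u-60:u+60]/255.)**.5*255
c=cv2.resize(c.astype(np.uint8),(800,600),interpolation=cv2.INTER_CUBIC); cv2.drawMarker(c,(400,300),(255,0,255),0,15,1)
cv2.imwrite("pics/s5.png",c)
E
```

```text
[ 0.61194646 -0.00409166  0.20208016] -0.151561647884438 [[-0.097  0.995  0.001]
 [ 0.995  0.097 -0.   ]
 [-0.     0.001 -1.   ]]
222.97427916317062 168.53741420430737 [222.23764765 161.36520046]
```

View pics/s5.png

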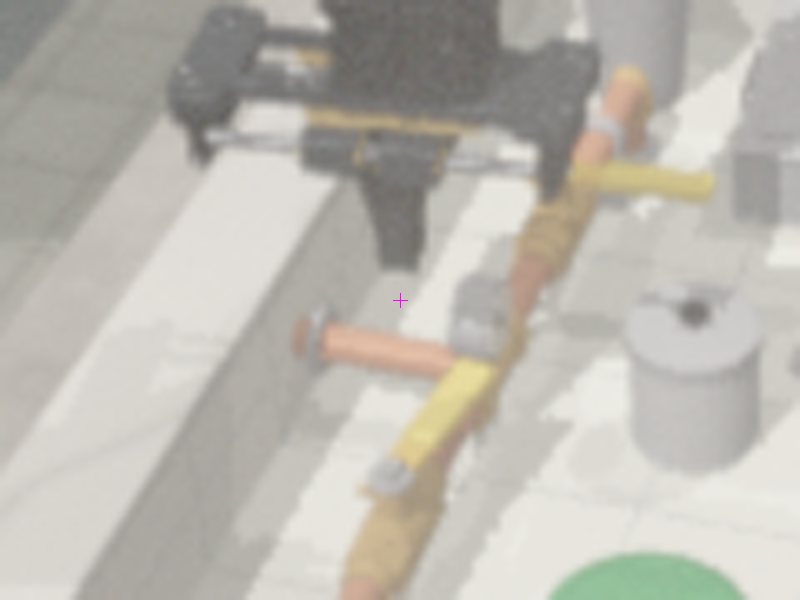

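The fingertip (400,270) appears about 20 mm above the reported TCP (400,300) in the side view. So I'll choose a height that works either way: lower to z ≈ 0.137, which clears the pipe and still overlaps the lever. I'll go down behind the lever while watching the force.

Emit:
drive_tool(
  deltas=[
    {"dx":1.0,"dy":0,"dz":0,"ax":0,"ay":0,"az":0,"fingers":1},
    {"dx":0,"dy":0,"dz":-2,"ax":0,"ay":0,"az":0,"fingers":1},
    {"dx":0,"dy":0,"dz":-2,"ax":0,"ay":0,"az":0,"fingers":1},
    {"dx":0,"dy":0,"dz":-1.2,"ax":0,"ay":0,"az":0,"fingers":1},
    {"dx":0,"dy":0,"dz":-1.2,"ax":0,"ay":0,"az":0,"fingers":1},
    {"dx":0,"dy":0,"dz":0,"ax":0,"ay":0,"az":0,"fingers":1},
    {"dx":0,"dy":0,"dz":0,"ax":0,"ay":0,"az":0,"fingers":1},
  ],
)

```text
time_s: 4.8
eef_pos: [0.622, -0.0037, 0.1378]
eef_rot: [2.106, 2.331, 0.001]
ft_force: [-0.3, 0.1, 0.8]
opening: 0.0007
gripper_force: 0.0
```

```bash
python3 - <<'E'
from h import *
s=state(); p=np.array(s["eef_pos"]); print(p)
im=camera("side")[:,:,::-1]
u,v=proj("side",p).astype(int)
c=(im[v-45:v+45,u-60:u+60]/255.)**.5*255
c=cv2.resize(c.astype(np.uint8),(800,600),interpolation=cv2.INTER_CUBIC); cv2.drawMarker(c,(400,300),(255,0,255),0,15,1)
cv2.imwrite("pics/s6.png",c)
E
```

```text
[ 0.62199963 -0.00372836  0.13780592]
```

View pics/s6.png

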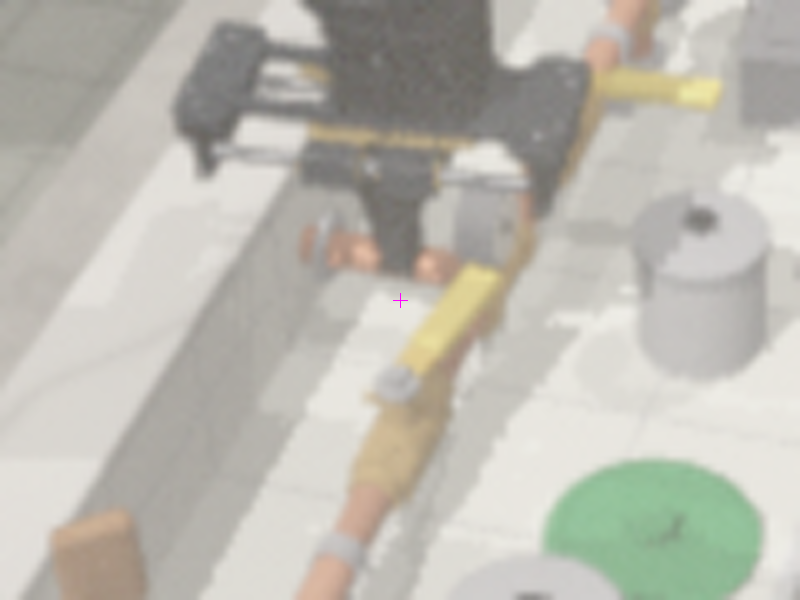

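Emit:
drive_tool(
  deltas=[
    {"dx":0,"dy":0,"dz":-0.3,"ax":0,"ay":0,"az":0,"fingers":1},
    {"dx":-1,"dy":0,"dz":0,"ax":0,"ay":0,"az":0,"fingers":1},
    {"dx":-0.7,"dy":-0.1,"dz":0,"ax":0,"ay":0,"az":0,"fingers":1},
    {"dx":-0.6,"dy":-0.1,"dz":0,"ax":0,"ay":0,"az":0,"fingers":1},
    {"dx":-0.6,"dy":-0.1,"dz":0,"ax":0,"ay":0,"az":0,"fingers":1},
  ],
)

```text
time_s: 5.35
eef_pos: [0.592, -0.0071, 0.1347]
eef_rot: [2.106, 2.331, -0.0]
ft_force: [-0.9, -0.3, 1.3]
opening: 0.0005
gripper_force: 0.0
```

```bash
cat >> h.py <<'E'
def levers(n):
    im=camera(n)[:,:,::-1]; m=cv2.inRange(cv2.cvtColor(np.ascontiguousarray(im),cv2.COLOR_BGR2HSV),(22,110,90),(35,255,255))
    k,l,st,c=cv2.connectedComponentsWithStats(m)
    for i in range(1,k):
        if st[i,4]<25: continue
        ys,xs=np.where(l==i); P=np.array([onz(n,u,v,.163)[:2] for u,v in zip(xs,ys)]); q=P.mean(0)
        w,V=np.linalg.eigh(np.cov(P.T)); a=V[:,1]; s=(P-q)@a
        print(n,st[i][4],"mid",q.round(3),"ends",(q+a*s.min()).round(3),(q+a*s.max()).round(3))
    return im
E
python3 - <<'E'
from h import *
im=levers("side"); levers("top")
p=np.array(state()["eef_pos"]); u,v=proj("side",p).astype(int)
c=(im[v-45:v+45,u-60:u+60]/255.)**.5*255
c=cv2.resize(c.astype(np.uint8),(800,600),interpolation=cv2.INTER_CUBIC); cv2.drawMarker(c,(400,300),(255,0,255),0,15,1)
cv2.imwrite("pics/s7.png",c)
E
```

```text
side 33 mid [ 0.528 -0.188] ends [ 0.547 -0.188] [ 0.51  -0.188]
side 71 mid [0.585 0.021] ends [ 0.579 -0.013] [0.592 0.051]
top 38 mid [0.587 0.035] ends [0.597 0.036] [0.578 0.035]
top 146 mid [ 0.545 -0.194] ends [ 0.584 -0.191] [ 0.509 -0.196]
```

View pics/s7.png

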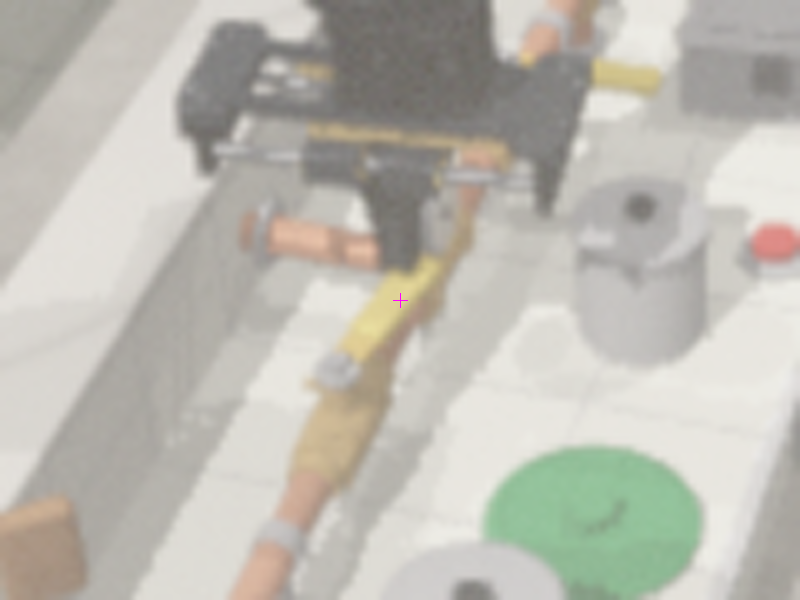

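The lever hasn't moved (mid 0.585,0.021) and there was no force. The fingertip, its bottom at (395,268), passed just over the lever, so the true tip is about 26 mm above the reported TCP. I'll back off, lower by 17 mm and push again.

Emit:
drive_tool(
  deltas=[
    {"dx":1.8,"dy":0.2,"dz":0,"ax":0,"ay":0,"az":0,"fingers":1},
    {"dx":1.6,"dy":0.1,"dz":0,"ax":0,"ay":0,"az":0,"fingers":1},
    {"dx":0,"dy":0,"dz":0,"ax":0,"ay":0,"az":0,"fingers":1},
    {"dx":0,"dy":0,"dz":-0.9,"ax":0,"ay":0,"az":0,"fingers":1},
    {"dx":0,"dy":0,"dz":-0.8,"ax":0,"ay":0,"az":0,"fingers":1},
    {"dx":0,"dy":0,"dz":0,"ax":0,"ay":0,"az":0,"fingers":1},
    {"dx":-0.8,"dy":0,"dz":0,"ax":0,"ay":0,"az":0,"fingers":1},
    {"dx":-0.6,"dy":0,"dz":0,"ax":0,"ay":0,"az":0,"fingers":1},
    {"dx":-0.4,"dy":0,"dz":0,"ax":0,"ay":0,"az":0,"fingers":1},
    {"dx":-0.2,"dy":0,"dz":0,"ax":0,"ay":0,"az":0,"fingers":1},
  ],
)

```text
time_s: 6.45
eef_pos: [0.6074, -0.0039, 0.1181]
eef_rot: [2.104, 2.329, 0.003]
ft_force: [5.8, 1.2, -2.8]
opening: 0.0004
gripper_force: 2.3
```

Emit:
drive_tool(
  deltas=[
    {"dx":-0.3,"dy":0,"dz":0,"ax":0,"ay":0,"az":0,"fingers":1},
    {"dx":-0.3,"dy":0,"dz":0,"ax":0,"ay":0,"az":0,"fingers":1},
    {"dx":-0.3,"dy":0,"dz":0,"ax":0,"ay":0,"az":0,"fingers":1},
  ],
)

```text
time_s: 6.75
eef_pos: [0.5993, -0.0034, 0.1181]
eef_rot: [2.104, 2.329, 0.006]
ft_force: [6.3, 1.8, -2.3]
opening: 0.0003
gripper_force: 2.3
```

```bash
python3 - <<'E'
from h import *
levers("side")
E
```

```text
side 61 mid [ 0.541 -0.186] ends [ 0.57  -0.183] [ 0.51  -0.189]
side 92 mid [0.58  0.019] ends [ 0.573 -0.015] [0.587 0.059]
```

Emit:
drive_tool(
  deltas=[
    {"dx":-0.5,"dy":-0.1,"dz":0,"ax":0,"ay":0,"az":0,"fingers":1},
    {"dx":-0.6,"dy":-0.1,"dz":0,"ax":0,"ay":0,"az":0,"fingers":1},
    {"dx":-0.6,"dy":0.1,"dz":0,"ax":0,"ay":0,"az":0,"fingers":1},
  ],
)

```text
time_s: 7.1
eef_pos: [0.5826, -0.0048, 0.1185]
eef_rot: [2.104, 2.328, 0.006]
ft_force: [6.1, -0.4, 0.3]
opening: 0.0008
gripper_force: 2.2
```

```bash
python3 - <<'E'
from h import *
levers("side")
E
```

```text
side 67 mid [ 0.546 -0.186] ends [ 0.581 -0.182] [ 0.511 -0.19 ]
side 96 mid [0.569 0.027] ends [ 0.554 -0.004] [0.587 0.063]
```

Emit:
drive_tool(
  deltas=[
    {"dx":-0.8,"dy":0.1,"dz":0,"ax":0,"ay":0,"az":0,"fingers":1},
    {"dx":-0.8,"dy":0.2,"dz":0,"ax":0,"ay":0,"az":0,"fingers":1},
    {"dx":-0.8,"dy":0.3,"dz":0,"ax":0,"ay":0,"az":0,"fingers":1},
    {"dx":-0.7,"dy":0.4,"dz":0,"ax":0,"ay":0,"az":0,"fingers":1},
    {"dx":-0.7,"dy":0.5,"dz":0,"ax":0,"ay":0,"az":0,"fingers":1},
    {"dx":-0.6,"dy":0.6,"dz":0,"ax":0,"ay":0,"az":0,"fingers":1},
    {"dx":-0.5,"dy":0.6,"dz":0,"ax":0,"ay":0,"az":0,"fingers":1},
  ],
)

```text
time_s: 7.85
eef_pos: [0.5313, 0.022, 0.1176]
eef_rot: [2.106, 2.33, -0.001]
ft_force: [3.8, -2.3, 0.2]
opening: 0.0006
gripper_force: 1.9
```

Emit:
drive_tool(
  deltas=[
    {"dx":-0.4,"dy":0.6,"dz":0,"ax":0,"ay":0,"az":0,"fingers":1},
    {"dx":-0.3,"dy":0.5,"dz":0,"ax":0,"ay":0,"az":0,"fingers":1},
    {"dx":-0.2,"dy":0.4,"dz":0,"ax":0,"ay":0,"az":0,"fingers":1},
  ],
)

```text
time_s: 8.15
eef_pos: [0.522, 0.0374, 0.1173]
eef_rot: [-2.105, -2.331, 0.002]
ft_force: [3.4, -3.1, -0.3]
opening: 0.0004
gripper_force: 1.7
```

Emit:
drive_tool(
  deltas=[
    {"dx":0,"dy":0.3,"dz":0,"ax":0,"ay":0,"az":0,"fingers":1},
    {"dx":0,"dy":0.2,"dz":0,"ax":0,"ay":0,"az":0,"fingers":1},
    {"dx":0,"dy":0.1,"dz":0,"ax":0,"ay":0,"az":0,"fingers":1},
  ],
)

```text
time_s: 8.45
eef_pos: [0.5212, 0.0425, 0.1169]
eef_rot: [-2.105, -2.33, 0.005]
ft_force: [-3.5, -5.4, 1.1]
opening: 0.0007
gripper_force: 2.3
```

Emit:
drive_tool(
  deltas=[
    {"dx":0,"dy":0.1,"dz":0,"ax":0,"ay":0,"az":0,"fingers":1},
    {"dx":0,"dy":0.1,"dz":0,"ax":0,"ay":0,"az":0,"fingers":1},
  ],
)

```text
time_s: 8.65
eef_pos: [0.521, 0.0442, 0.1168]
eef_rot: [-2.105, -2.329, 0.006]
ft_force: [-2.2, -5.1, 1.4]
opening: 0.0006
gripper_force: 2.4
```

```bash
python3 - <<'E'
from h import *
levers("side"); levers("top"); print(state()["ft_force"],state()["eef_pos"])
E
```

```text
side 26 mid [ 0.523 -0.188] ends [ 0.538 -0.189] [ 0.51  -0.187]
side 99 mid [0.539 0.073] ends [0.578 0.077] [0.509 0.069]
top 149 mid [ 0.546 -0.193] ends [ 0.582 -0.19 ] [ 0.509 -0.196]
[-1.76832358 -4.68042816  0.71550014] [0.52102086 0.0444279  0.11675116]
```

Emit:
drive_tool(
  deltas=[
    {"dx":0,"dy":0.1,"dz":0,"ax":0,"ay":0,"az":0,"fingers":1},
    {"dx":0,"dy":0.1,"dz":0,"ax":0,"ay":0,"az":0,"fingers":1},
  ],
)

```text
time_s: 8.95
eef_pos: [0.5209, 0.0461, 0.1167]
eef_rot: [-2.105, -2.329, 0.006]
ft_force: [-3.3, -5.4, 1.5]
opening: 0.0006
gripper_force: 2.4
```

Emit:
drive_tool(
  deltas=[
    {"dx":0,"dy":0.1,"dz":0,"ax":0,"ay":0,"az":0,"fingers":1},
    {"dx":0,"dy":0.1,"dz":0,"ax":0,"ay":0,"az":0,"fingers":1},
  ],
)

```text
time_s: 9.15
eef_pos: [0.5207, 0.0482, 0.1166]
eef_rot: [-2.105, -2.329, 0.006]
ft_force: [-4.0, -4.2, 1.2]
opening: 0.0007
gripper_force: 2.4
```

Still turning at constant force, so the stop hasn't been reached.

Emit:
drive_tool(
  deltas=[
    {"dx":0,"dy":0.1,"dz":0,"ax":0,"ay":0,"az":0,"fingers":1},
    {"dx":0,"dy":0.1,"dz":0,"ax":0,"ay":0,"az":0,"fingers":1},
  ],
)

```text
time_s: 9.35
eef_pos: [0.5206, 0.0484, 0.1166]
eef_rot: [-2.107, -2.329, 0.01]
ft_force: [-3.8, -10.1, 2.9]
opening: 0.0003
gripper_force: 4.6
```

Emit:
drive_tool(
  deltas=[
    {"dx":0,"dy":0.1,"dz":0,"ax":0,"ay":0,"az":0,"fingers":1},
    {"dx":0,"dy":0.1,"dz":0,"ax":0,"ay":0,"az":0,"fingers":1},
  ],
)

```text
time_s: 9.55
eef_pos: [0.5206, 0.0485, 0.1165]
eef_rot: [2.109, 2.328, -0.013]
ft_force: [-4.2, -12.6, 3.7]
opening: 0.0002
gripper_force: 6.2
```

```bash
python3 - <<'E'
from h import *
levers("side"); print(state()["ft_force"],state()["eef_pos"])
E
```

```text
side 42 mid [ 0.534 -0.189] ends [ 0.564 -0.192] [ 0.51  -0.186]
side 95 mid [0.538 0.076] ends [0.569 0.077] [0.509 0.074]
[ -4.0342766  -11.08575015   3.47033081] [0.52059575 0.0483878  0.11656295]
```

Stop reached: the force rose to 12 N with no further motion, and the lever lies square. Next I back off, rise, and cross to the spare lever's left side.

Emit:
drive_tool(
  deltas=[
    {"dx":0,"dy":-0.5,"dz":0,"ax":0,"ay":0,"az":0,"fingers":1},
    {"dx":0,"dy":-1.2,"dz":0,"ax":0,"ay":0,"az":0,"fingers":1},
    {"dx":0,"dy":0,"dz":4,"ax":0,"ay":0,"az":0,"fingers":1},
    {"dx":0,"dy":0,"dz":4.3,"ax":0,"ay":0,"az":0,"fingers":1},
    {"dx":0.3,"dy":-4.5,"dz":0,"ax":0,"ay":0,"az":0,"fingers":1},
    {"dx":0.3,"dy":-4.5,"dz":0,"ax":0,"ay":0,"az":0,"fingers":1},
    {"dx":0.3,"dy":-4.5,"dz":0,"ax":0,"ay":0,"az":0,"fingers":1},
    {"dx":0.2,"dy":-4.6,"dz":0,"ax":0,"ay":0,"az":0,"fingers":1},
    {"dx":0,"dy":0,"dz":0,"ax":0,"ay":0,"az":0,"fingers":1},
    {"dx":0,"dy":0,"dz":0,"ax":0,"ay":0,"az":0,"fingers":1},
  ],
)

```text
time_s: 10.6
eef_pos: [0.5336, -0.1455, 0.2]
eef_rot: [-2.108, -2.327, -0.003]
ft_force: [-0.1, 1.2, 0.1]
opening: 0.0009
gripper_force: 0.0
```

```bash
python3 - <<'E'
from h import *
levers("side"); levers("top"); print(state()["ft_force"],state()["eef_pos"])
E
```

```text
side 74 mid [ 0.543 -0.186] ends [ 0.58  -0.183] [ 0.51  -0.188]
side 94 mid [0.54  0.076] ends [0.573 0.076] [0.509 0.076]
top 135 mid [0.537 0.069] ends [0.567 0.069] [0.504 0.069]
[-0.46477781  0.08474297 -0.24879774] [ 0.53391741 -0.14298549  0.20041841]
```

Emit:
drive_tool(
  deltas=[
    {"dx":0,"dy":0,"dz":-3,"ax":0,"ay":0,"az":0,"fingers":1},
    {"dx":0,"dy":0,"dz":-3,"ax":0,"ay":0,"az":0,"fingers":1},
    {"dx":0,"dy":0,"dz":-2.2,"ax":0,"ay":0,"az":0,"fingers":1},
    {"dx":0,"dy":0,"dz":0,"ax":0,"ay":0,"az":0,"fingers":1},
    {"dx":0,"dy":-1,"dz":0,"ax":0,"ay":0,"az":0,"fingers":1},
    {"dx":0,"dy":-1,"dz":0,"ax":0,"ay":0,"az":0,"fingers":1},
    {"dx":0,"dy":-0.5,"dz":0,"ax":0,"ay":0,"az":0,"fingers":1},
    {"dx":0,"dy":-0.5,"dz":0,"ax":0,"ay":0,"az":0,"fingers":1},
    {"dx":0,"dy":-0.5,"dz":0,"ax":0,"ay":0,"az":0,"fingers":1},
  ],
)

```text
time_s: 11.6
eef_pos: [0.5342, -0.1779, 0.1195]
eef_rot: [-2.104, -2.332, -0.004]
ft_force: [-1.9, 6.7, 5.2]
opening: 0.0005
gripper_force: 3.0
```

Emit:
drive_tool(
  deltas=[
    {"dx":-0.2,"dy":-0.7,"dz":0,"ax":0,"ay":0,"az":0,"fingers":1},
    {"dx":-0.1,"dy":-0.8,"dz":0,"ax":0,"ay":0,"az":0,"fingers":1},
    {"dx":0,"dy":-0.8,"dz":0,"ax":0,"ay":0,"az":0,"fingers":1},
    {"dx":0.1,"dy":-0.8,"dz":0,"ax":0,"ay":0,"az":0,"fingers":1},
    {"dx":0.2,"dy":-0.8,"dz":0,"ax":0,"ay":0,"az":0,"fingers":1},
  ],
)

```text
time_s: 12.1
eef_pos: [0.534, -0.216, 0.1186]
eef_rot: [-2.101, -2.332, -0.004]
ft_force: [-0.8, 5.3, 0.5]
opening: 0.0004
gripper_force: 2.4
```

```bash
python3 - <<'E'
from h import *
levers("side"); print(state()["ft_force"],state()["eef_pos"])
E
```

```text
side 39 mid [ 0.563 -0.213] ends [ 0.552 -0.227] [ 0.574 -0.199]
side 101 mid [0.54  0.077] ends [0.578 0.075] [0.507 0.078]
[-0.55618681  3.15762281  0.48430459] [ 0.53397138 -0.21809886  0.11847322]
```

Emit:
drive_tool(
  deltas=[
    {"dx":0.3,"dy":-0.7,"dz":0,"ax":0,"ay":0,"az":0,"fingers":1},
    {"dx":0.3,"dy":-0.7,"dz":0,"ax":0,"ay":0,"az":0,"fingers":1},
    {"dx":0.4,"dy":-0.7,"dz":0,"ax":0,"ay":0,"az":0,"fingers":1},
    {"dx":0.4,"dy":-0.6,"dz":0,"ax":0,"ay":0,"az":0,"fingers":1},
    {"dx":0.5,"dy":-0.5,"dz":0,"ax":0,"ay":0,"az":0,"fingers":1},
    {"dx":0.6,"dy":-0.4,"dz":0,"ax":0,"ay":0,"az":0,"fingers":1},
  ],
)

```text
time_s: 12.75
eef_pos: [0.5581, -0.2549, 0.1181]
eef_rot: [-2.105, -2.33, 0.001]
ft_force: [-3.1, 4.0, -0.4]
opening: 0.0007
gripper_force: 2.0
```

Emit:
drive_tool(
  deltas=[
    {"dx":0.5,"dy":-0.3,"dz":0,"ax":0,"ay":0,"az":0,"fingers":1},
    {"dx":0.4,"dy":-0.2,"dz":0,"ax":0,"ay":0,"az":0,"fingers":1},
    {"dx":0.3,"dy":-0.1,"dz":0,"ax":0,"ay":0,"az":0,"fingers":1},
  ],
)

```text
time_s: 13.05
eef_pos: [0.5707, -0.2612, 0.1183]
eef_rot: [-2.106, -2.331, 0.001]
ft_force: [-3.5, 3.1, -1.2]
opening: 0.0004
gripper_force: 1.8
```

```bash
python3 - <<'E'
from h import *
levers("side"); print(state()["ft_force"],state()["eef_pos"])
E
```

```text
side 47 mid [ 0.592 -0.239] ends [ 0.59  -0.276] [ 0.593 -0.208]
side 96 mid [0.539 0.076] ends [0.572 0.076] [0.509 0.077]
[-1.944741    1.88920258 -0.23929363] [ 0.57117606 -0.26129394  0.11831579]
```

Almost in line; I go on in small steps to the stop.

Emit:
drive_tool(
  deltas=[
    {"dx":0.2,"dy":0,"dz":0,"ax":0,"ay":0,"az":0,"fingers":1},
    {"dx":0.2,"dy":0,"dz":0,"ax":0,"ay":0,"az":0,"fingers":1},
    {"dx":0.1,"dy":0,"dz":0,"ax":0,"ay":0,"az":0,"fingers":1},
  ],
)

```text
time_s: 13.4
eef_pos: [0.5753, -0.2621, 0.1184]
eef_rot: [2.107, 2.33, -0.002]
ft_force: [-4.2, -1.0, -1.3]
opening: 0.0004
gripper_force: 1.9
```

Emit:
drive_tool(
  deltas=[
    {"dx":0.1,"dy":0,"dz":0,"ax":0,"ay":0,"az":0,"fingers":1},
    {"dx":0.1,"dy":0,"dz":0,"ax":0,"ay":0,"az":0,"fingers":1},
  ],
)

```text
time_s: 13.6
eef_pos: [0.5772, -0.2623, 0.1184]
eef_rot: [2.107, 2.33, -0.002]
ft_force: [-5.0, -1.4, -1.4]
opening: 0.0004
gripper_force: 2.0
```

Emit:
drive_tool(
  deltas=[
    {"dx":0.1,"dy":0,"dz":0,"ax":0,"ay":0,"az":0,"fingers":1},
    {"dx":0.1,"dy":0,"dz":0,"ax":0,"ay":0,"az":0,"fingers":1},
  ],
)

```text
time_s: 13.8
eef_pos: [0.5794, -0.2621, 0.1185]
eef_rot: [2.107, 2.33, -0.002]
ft_force: [-4.5, -2.6, -0.8]
opening: 0.0004
gripper_force: 2.0
```

Emit:
drive_tool(
  deltas=[
    {"dx":0.1,"dy":0,"dz":0,"ax":0,"ay":0,"az":0,"fingers":1},
    {"dx":0.1,"dy":0,"dz":0,"ax":0,"ay":0,"az":0,"fingers":1},
  ],
)

```text
time_s: 14.0
eef_pos: [0.581, -0.2617, 0.1185]
eef_rot: [-2.107, -2.33, 0.003]
ft_force: [-6.5, -2.7, 0.6]
opening: 0.0003
gripper_force: 3.5
```

Emit:
drive_tool(
  deltas=[
    {"dx":0.1,"dy":0,"dz":0,"ax":0,"ay":0,"az":0,"fingers":1},
    {"dx":0.1,"dy":0,"dz":0,"ax":0,"ay":0,"az":0,"fingers":1},
  ],
)

```text
time_s: 14.2
eef_pos: [0.5811, -0.2618, 0.1184]
eef_rot: [-2.105, -2.328, 0.007]
ft_force: [-10.9, -2.4, 4.2]
opening: 0.0001
gripper_force: 6.0
```

```bash
python3 - <<'E'
from h import *
levers("side"); print(state()["ft_force"],state()["eef_pos"])
E
```

```text
side 45 mid [ 0.598 -0.237] ends [ 0.6   -0.274] [ 0.597 -0.207]
side 101 mid [0.541 0.076] ends [0.581 0.075] [0.507 0.077]
[-10.79798386  -2.35749696   3.05491721] [ 0.58108673 -0.26177987  0.11844959]
```

The stop is reached at x ≈ 0.581, where the force rises with no motion. Now I back off and rise clear.

Emit:
drive_tool(
  deltas=[
    {"dx":-0.5,"dy":0,"dz":0,"ax":0,"ay":0,"az":0,"fingers":1},
    {"dx":-1.2,"dy":0,"dz":0,"ax":0,"ay":0,"az":0,"fingers":1},
    {"dx":0,"dy":0,"dz":4,"ax":0,"ay":0,"az":0,"fingers":1},
    {"dx":0,"dy":0,"dz":4,"ax":0,"ay":0,"az":0,"fingers":1},
    {"dx":-3,"dy":0,"dz":3,"ax":0,"ay":0,"az":0,"fingers":1},
    {"dx":-3,"dy":-2,"dz":3,"ax":0,"ay":0,"az":0,"fingers":1},
    {"dx":0,"dy":0,"dz":0,"ax":0,"ay":0,"az":0,"fingers":1},
    {"dx":0,"dy":0,"dz":0,"ax":0,"ay":0,"az":0,"fingers":1},
  ],
)

```text
time_s: 15.05
eef_pos: [0.5073, -0.2809, 0.2597]
eef_rot: [2.105, 2.327, 0.001]
ft_force: [-0.1, -0.1, 0.0]
opening: 0.0005
gripper_force: 0.0
```

```bash
python3 - <<'E'
from h import *
im=levers("side"); levers("top"); print(state()["ft_force"],state()["eef_pos"])
cv2.imwrite("pics/end.png",cv2.resize(im,(800,600),interpolation=cv2.INTER_CUBIC))
E
```

```text
side 50 mid [ 0.598 -0.24 ] ends [ 0.599 -0.276] [ 0.597 -0.207]
side 103 mid [0.541 0.076] ends [0.579 0.076] [0.507 0.077]
top 126 mid [ 0.595 -0.248] ends [ 0.595 -0.278] [ 0.596 -0.216]
top 156 mid [0.544 0.069] ends [0.582 0.069] [0.504 0.068]
[0.27658621 0.712856   0.02566057] [ 0.50729213 -0.27938057  0.25780912]
```

View pics/end.png

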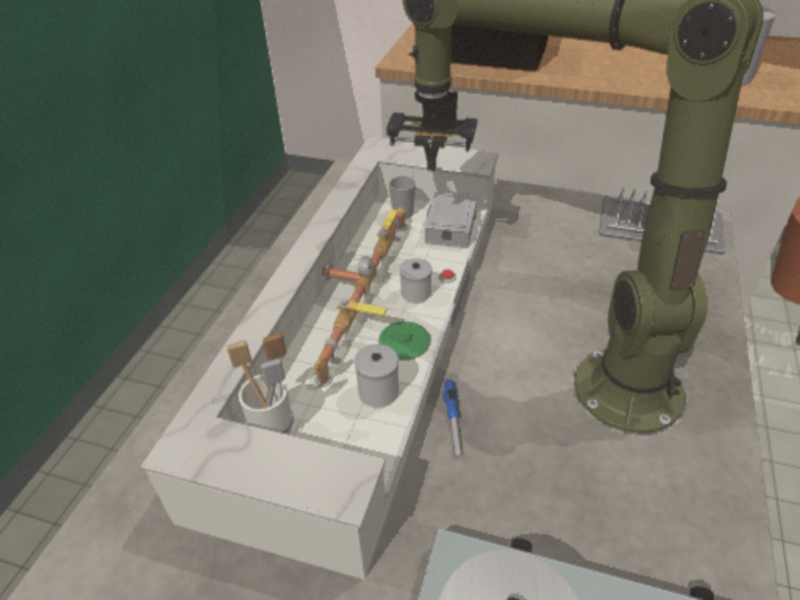

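The in-use lever now stands square across the pipe (365,308) and the spare lever lies in line with it (390,218). All the loose things are where they started, and the arm is clear.

```bash
python3 -c "
from workcell import *
print(finish_job())"
```

```text
the job is handed in; nothing more can be done
None
```

The changeover is done and handed in: the left valve's lever was pushed shut to its stop first, then the right valve's lever open to its stop; in the last picture the loose things, button and drawer looked undisturbed and the arm was clear, but the verdict was not shown to me.

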